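# Ready the jar shaker: rod to neutral, swap cups for jars, clamp to the first click

### The arm

A 6-joint arm with a two-finger parallel gripper is mounted at the origin on the work surface. World frame = base frame: x ahead of the robot, y to its left, z up, the work surface at z = 0. Lengths are in m, angles in rad, forces in N, time in s.
With the tool pointing down it reaches from about 0.25 to 0.725 m from the base axis. Payload 4 kg.
Tool frame: the origin (TCP) lies where the fingers leave the gripper's body, on its centre line; the fingertips stand 73 mm ahead of it and the grasp point (between the pads) lies 54 mm ahead of it; z points along the fingers, y is the line along which they close (so a half turn about z gives the same grasp; the last joint's range is limited). The gripper opens to 85 mm and grips with 20 to 120 N. Pads are 22 mm wide; open, the fingers measure 114 mm over their backs; the gripper's body (76 mm by 85 mm) begins 54 mm behind the grasp point. The pads swing forward as they close: fully open they stand 13 mm farther back than shut.
Start: joints at [1.279, 0.241, 0.005, 1.335, 0, 1.571], TCP at [0.144, 0.479, 0.304] pointing down, gripper open.
Joint ranges: [-2.72, 2.72], [-1.05, 1.87], [-1.09, 1.28], [-1.99, 2.15], [-1.42, 1.44], [-3.14, 3.14]. Speed limits (rad/s): [2.79, 2.79, 3.14, 3.14, 3.14, 3.14].

### API

Orientations are given as a unit quaternion [w, x, y, z].
In Python, from station import manip, eyes, recognise gives the robot as it stands.
- The arm moves only by the tool servo_tool, never from a script. Its argument "plan" is one flat list of numbers, 7 for each row, row after row: the turn, a rotation vector about the tool's x, y, z in degrees, then the shift along the tool's x, y, z in cm, then the finger opening in cm, from 0 to 8.54. In form: [wx, wy, wz, tx, ty, tz, fingers, wx, wy, wz, tx, ty, tz, fingers, ...]. A call has 1 to 20 rows; each row is the pose to reach, as a shift and turn from the pose commanded when the call began, along the tool's axes at that moment; what a row does not reach only later rows make up. A row lasts 1/8 s, in which the tool goes at most 62.5 mm and 10.7 degrees, less where a joint would pass 70% of its speed; a pose out of reach is approached as far as the arm can. A call with a gripper value outside its range is refused whole. The fingers move at their own pace and stop on an object; the grip force is fixed at half the most. Time passes only in rows, so rows that repeat a pose let the fingers close. It gives the time, the measured TCP pose, the force, the opening and the grip force at its end, in the units of the state.
- manip.get_obs(): the state, without advancing time (a new reading comes with each control period).
- eyes.get_image(name): name is "scene" or "top" or "wrist"; returns the picture (400x640x3 uint8, red, green, blue); there is no depth.
- eyes.camera_model(name): a dict with "mtx" (3x3 intrinsics, pixels), "R" (3x3) and "t" (3): a world point X has camera coordinates R X + t; the wrist camera has in their place "mount" (4x4, takes a point from camera to tool coordinates, whose origin is the TCP and whose axes are the flange's). Camera axes: x right, y down, z forward; pixel columns grow to the right and rows downward; lengths in m; the calibration is good to about 2 mm. A picture is of the moment at which its call begins: read the wrist's pose just before it. camera_model takes no time and is no camera call.
- manip.sign_off(): hands the job in; it is judged then, once.
Trained networks look in the newest picture that a camera, given by its name, has taken for a name from the list of things; names that differ only in an ending like _2 or _b are one class to them, and where a whole thing is asked for, a point or a joint stands for the part that bears it (a point fixed in the world has none). Each returns a list of dicts, best first, with "conf" (0 to 1); they miss things now and then, are a little off and sometimes report something else, mostly with a low value. They report only what shows in the picture. A call takes as long as a camera call. They do not tell look-alikes from the thing itself.
- recognise(camera, name): "bbox" ([left, top, right, bottom] in pixels, round what is visible of it).
The state is a dict: "t": time; "qpos": joint angles; "qd": joint speeds; "tau": joint torques, N m; "ee_pos": TCP position; "tool_rot": TCP orientation; "ft_force": force on the tool from outside, world axes, zero at the start; "wrist_torque": the same for the moment, N m; "gripper_width": finger opening in m; "grasp_force": force on a finger pad.
Only numpy, scipy, OpenCV 4.12 (cv2) and the standard library are available. Lean on these libraries where they do the work, as an engineer would, in place of code of your own. Each camera call takes 0.05 s, during which the arm holds its last target. There are 200 camera calls.

### The job

Get the jar shaker on the lab bench ready for its next run. First pull the rod at its front out to the middle click position (neutral) and leave it there; then stand the used open cups from its rack upright in the wash tray and stand every lidded jar upright in the rack, one to a bay and right down in it; only when that is done turn the clamp knob clockwise until it clicks and stop at that first click. Leave the mortar, the flask and the red spatula where they are.

Things in the scene. Friction and masses are not known exactly. Their poses are not given: they have to be found in the camera images.
- shaker: Jar shaker, fixed to the bench: grey box 150 mm (its x) by 300 mm (its y) by 60 mm high, top face at 60 mm; origin at the centre of its underside; +x points away from the rod side, z up. On top lies an aluminium rack tray 56 by 214 mm with four bays in a row along y; the rod sticks out of the front (-x) face, the clamp knob stands on the top near the -y end.
- rack (a point): Centre of the rack tray at the height of the bay floors (66 mm above the bench), shaker axes. The tray's outer walls and dividers are 6 mm thick and rise 21 mm above the bay floors. The row of bays lies along y.
- bay0 (a point): Centre of the floor of bay 0 of the rack, shaker axes. A bay is about 44 mm (x) by 46 mm (y); bays 0 to 3 follow each other towards -y, 52 mm apart.
- bay1 (a point): Centre of the floor of bay 1 of the rack, shaker axes. A bay is about 44 mm (x) by 46 mm (y); bays 0 to 3 follow each other towards -y, 52 mm apart.
- bay2 (a point): Centre of the floor of bay 2 of the rack, shaker axes. A bay is about 44 mm (x) by 46 mm (y); bays 0 to 3 follow each other towards -y, 52 mm apart.
- bay3 (a point): Centre of the floor of bay 3 of the rack, shaker axes. A bay is about 44 mm (x) by 46 mm (y); bays 0 to 3 follow each other towards -y, 52 mm apart.
- jar0: Lidded sample jar, loose, white plastic, 60 g, heavy at the foot: round, body 38 mm diameter by 41 mm high, screw lid 41 mm diameter on top up to 54 mm. Origin at the centre of the underside, z up. To be loaded. May be absent.
- jar1: Lidded sample jar, loose, white plastic, 60 g, heavy at the foot: round, body 38 mm diameter by 41 mm high, screw lid 41 mm diameter on top up to 54 mm. Origin at the centre of the underside, z up. To be loaded. May be absent.
- jar2: Lidded sample jar, loose, white plastic, 60 g, heavy at the foot: round, body 38 mm diameter by 41 mm high, screw lid 41 mm diameter on top up to 54 mm. Origin at the centre of the underside, z up. To be loaded. May be absent.
- jar3: Lidded sample jar, loose, white plastic, 60 g, heavy at the foot: round, body 38 mm diameter by 41 mm high, screw lid 41 mm diameter on top up to 54 mm. Origin at the centre of the underside, z up. To be loaded. May be absent.
- cup0: Used open cup, loose, white plastic, 50 g, heavy at the foot: round, no lid, 38 mm diameter at the rim, 35 mm at the foot, 54 mm high, wall 3 mm. Origin at the centre of the underside, z up. Starts standing in a rack bay. May be absent.
- cup1: Used open cup, loose, white plastic, 50 g, heavy at the foot: round, no lid, 38 mm diameter at the rim, 35 mm at the foot, 54 mm high, wall 3 mm. Origin at the centre of the underside, z up. Starts standing in a rack bay. May be absent.
- cup2: Used open cup, loose, white plastic, 50 g, heavy at the foot: round, no lid, 38 mm diameter at the rim, 35 mm at the foot, 54 mm high, wall 3 mm. Origin at the centre of the underside, z up. Starts standing in a rack bay. May be absent.
- wash_tray: Wash tray fixed to the bench: grey open box, 130 mm (its x) by 180 mm (its y), walls 4 mm thick and 25 mm high, floor 4 mm thick. Origin at the centre of the underside.
- rod (a joint): How far the rod is pulled out of the shaker (m), towards the shaker's -x: clicks at 0 (fully in, running; where it starts), 0.016 (middle, neutral) and 0.032 (fully out). About 7 N takes it over from one click to the next; half-way past, it snaps into the nearer click by itself.
- rod_grip (a point): Middle of the rod's black round grip (22 mm diameter, 26 mm long, lying along the shaker's x), 36 mm above the bench, with the rod's body running to the shaker's front face, 56 mm from it when fully in; shaker axes; moves with the rod.
- clamp_screw (a joint): Turn of the clamp spindle with its 56 mm aluminium flange (rad), clockwise from above positive; starts somewhere between 0 and 0.7; it comes to its stop, clamped, at 1.5. Turns against a steady friction (0.18 N m) and stays where it is left.
- clutch (a joint): Slip of the knob against the flange (rad), clockwise positive: 0 before the first click, 0.5 after the first click, 1.0 after the second (too far). While the spindle turns freely it stays near 0 (under 0.1). Once the spindle is at its stop the knob resists up to about 0.30 N m, yields past 0.19 of slip and snaps into 0.5 by itself; there the white line on the knob has moved from the first black line on the flange to the second.
- knob_grip (a point): Middle of the knob's black bar, on the knob's vertical axis, 89 mm above the bench. The bar is 50 mm long (along this point's x), 14 mm thick (y), its top 13 mm above this point, its sides reach 17 mm below it; the flange's top is 22 mm below it. Turns with the knob; z up; the white line lies on the bar's +x half. It turns about z by minus (clamp_screw + clutch).
- mortar: White ceramic mortar, 110 mm across, 60 mm high, loose; leave alone. Origin at the centre of its underside.
- flask: Clear conical flask, 76 mm across at the foot, 110 mm high, loose; leave alone. Origin at the centre of its underside.
- spatula: Red plastic spatula lying on the bench, about 145 mm long, 22 mm wide, 6 mm thick, loose; leave alone. Origin near the middle of its handle, on the underside.
Not all that is in view belongs to the job. What is shaped like the jar0 but orange or pink is not meant. Leave any black or blue look-alike of the jar3 alone.

How it is judged:
By the outcome, as a careful person would: the job done as asked, in the order asked, and still so for the second after the job is handed in, with the robot touching nothing.
Of jar0, jar1, jar2, jar3 only 3 to 4 are there at a start; the rules pass over those that are not, and their reading is None.
Of cup0, cup1, cup2 only 1 to 2 are there at a start; the rules pass over those that are not, and their reading is None.
At some moment in a run one of jar0, jar1, jar2, jar3, cup0, cup1, cup2 may be knocked a few centimetres aside while the robot is not near it.
It also fails if it takes over 210 s, if anything falls off the work surface, if the arm or the gripper's body presses on something with over 40 N, if the wrist force passes 120 N, or if a joint passes its speed limit or range.

## Working session

There is one attempt and no reset: what is moved stays moved. The work goes in short steps, Python scripts to look and compute and a tool call to move; the robot and the scene stay as the last step left them, time stands still between calls to the robot, and variables do not carry over. Pictures are saved under pics/ and viewed, at most 14 in all, crops included, and the job is handed in when it is done.

Besides the shell and the picture viewer there is one more tool, called after "Emit:" by a JSON object that holds its "api" and its "payload". servo_tool: Moves the arm, as the interface text tells. Its arguments: {"type":"object","properties":{"plan":{"type":"array","items":{"type":"number"}}},"required":["plan"]}

```bash
mkdir -p pics; ls; python3 - <<'E'
from station import manip, eyes, recognise
import cv2
o=manip.get_obs(); print(o)
for n in ("top","scene"):
    im=eyes.get_image(n); cv2.imwrite(f"pics/{n}0.png",im[:,:,::-1])
    m=eyes.camera_model(n); print(n,m)
    for k in ("shaker","rod_grip","knob_grip","wash_tray","jar0","cup0","mortar","flask","spatula"):
        print(k,[(round(d['conf'],2),[round(v) for v in d['bbox']]) for d in recognise(n,k)])
print(eyes.camera_model("wrist"))
E
```

```text
pics
{'t': 0.0, 'qpos': array([1.27898538e+00, 2.41443904e-01, 3.67572535e-03, 1.33521226e+00,
       1.91639328e-05, 1.57079466e+00]), 'qd': array([-9.45307734e-05,  2.08719930e-05, -5.25858987e-04,  7.00029054e-04,
       -3.80423660e-05, -1.01690346e-03]), 'tau': array([ 1.40953271e-04, -3.72320616e+01,  2.52407169e+01,  1.68606872e-02,
        3.51447102e-05,  6.95002626e-06]), 'ee_pos': array([0.14369463, 0.47838186, 0.30297886]), 'tool_rot': array([-1.68253238e-04,  1.45387444e-01,  9.89374195e-01, -1.07905914e-03]), 'ft_force': array([0.24793101, 0.17575876, 0.62437459]), 'wrist_torque': array([-0.00765684,  0.01019761, -0.00494388]), 'grasp_force': 0.0, 'gripper_width': 0.08524754862699824}
top {'mtx': array([[501.40823102,   0.        , 316.38984847],
       [  0.        , 501.40823102, 206.78878644],
       [  0.        ,   0.        ,   1.        ]]), 'R': array([[ 0.01261919, -0.99959509, -0.02550306],
       [-0.98838472, -0.00860655, -0.1517286 ],
       [ 0.15144767,  0.02712153, -0.98809313]]), 't': array([0.034327  , 0.57462779, 1.16067717])}
shaker [(0.95, [272, 153
[... 1392 characters left out ...]
168]), (0.54, [368, 172, 384, 195])]
cup0 [(0.78, [335, 216, 346, 237])]
mortar [(0.89, [372, 277, 422, 324])]
flask [(0.88, [168, 185, 201, 227])]
spatula [(0.58, [257, 249, 280, 305])]
{'mtx': array([[350.17173812,   0.        , 319.64915655],
       [  0.        , 350.17173812, 202.70537841],
       [  0.        ,   0.        ,   1.        ]]), 'mount': array([[ 8.43389370e-05, -9.65519292e-01, -2.60331501e-01,
         6.55651181e-02],
       [ 9.99999981e-01,  1.27026709e-04, -1.47150085e-04,
         8.68247141e-04],
       [ 1.75145300e-04, -2.60331484e-01,  9.65519284e-01,
        -6.86537117e-02],
       [ 0.00000000e+00,  0.00000000e+00,  0.00000000e+00,
         1.00000000e+00]])}
```

```bash
python3 - <<'E'
import cv2
a=cv2.imread("pics/top0.png")[90:340,130:530]
cv2.imwrite("pics/top_c.png",cv2.resize(a,(800,500),interpolation=cv2.INTER_CUBIC))
a=cv2.imread("pics/scene0.png")[100:350,150:510]
cv2.imwrite("pics/scene_c.png",cv2.resize(a,(792,550),interpolation=cv2.INTER_CUBIC))
E
```

```text
(no output)
```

View pics/top_c.png

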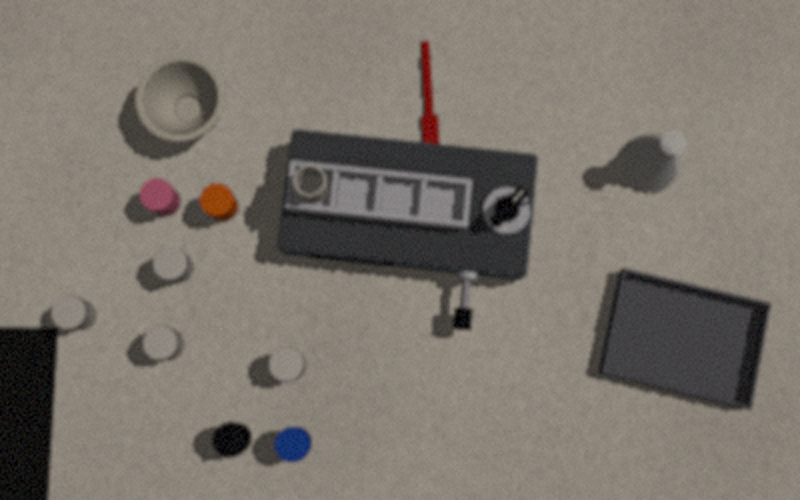

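View pics/scene_c.png

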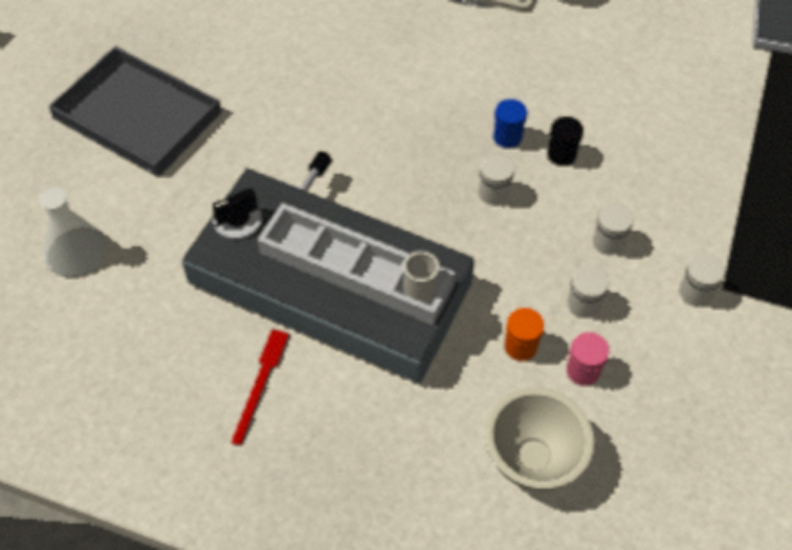

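```bash
cat > h.py <<'E'
import numpy as np, cv2
from scipy.optimize import least_squares
from scipy.spatial.transform import Rotation as Rn
from station import manip, eyes, recognise
def cam(n,o=None):
    m=eyes.camera_model(n); K=np.array(m["mtx"])
    if n!="wrist": return K,np.array(m["R"]),np.array(m["t"])
    o=o or manip.get_obs(); w,x,y,z=o["tool_rot"]
    T=np.eye(4); T[:3,:3]=Rn.from_quat([x,y,z,w]).as_matrix(); T[:3,3]=o["ee_pos"]
    I=np.linalg.inv(T@np.array(m["mount"])); return K,I[:3,:3],I[:3,3]
def proj(c,X):
    K,R,t=c; p=(np.atleast_2d(X)@R.T+t)@K.T; return p[:,:2]/p[:,2:]
def plane(c,uv,z):
    K,R,t=c; C=-R.T@t; uv=np.atleast_2d(uv)
    d=np.c_[uv,np.ones(len(uv))]@np.linalg.inv(K).T@R
    return (C+d*((z-C[2])/d[:,2])[:,None])[:,:2]
def toTool(p,o=None):
    "world point -> tool axes (cm) from TCP"
    o=o or manip.get_obs(); w,x,y,z=o["tool_rot"]
    return Rn.from_quat([x,y,z,w]).inv().apply(np.array(p)-o["ee_pos"])*100
def snap(n,f):
    im=eyes.get_image(n); cv2.imwrite("pics/"+f,im[:,:,::-1]); return im
a=np.linspace(0,2*np.pi,24,endpoint=False); C=np.c_[np.cos(a),np.sin(a)]
def jar(xy,z=0): return np.vstack([np.c_[xy+r*C,np.full(24,h+z)] for r,h in((.019,0),(.0205,.041),(.0205,.054))])
def bb(p): return np.r_[p.min(0),p.max(0)]
E
python3 - <<'E'
from h import *
T=cam("top");S=cam("scene")
tc=lambda p:np.array(p)/2+[130,90]
sc=lambda p:np.array(p)/2.2+[150,100]
print("cams",-T[1].T@T[2],-S[1].T@S[2])
rk=plane(T,tc([(290,160),(471,178),(467,227),(286,210)]),.087);print("rack top",rk)
print("rack scene",plane(S,sc([(455,268),(280,205),(260,238),(437,303)]),.087))
sh=plane(T,tc([(293,130),(536,154),(280,250),(525,272)]),.06);print("shaker",sh)
print("grip top",plane(T,tc([(462,318)]),.036),"scene",plane(S,sc([(319,163)]),.036))
print("knob",plane(T,tc([(507,208)]),.067),plane(S,sc([(236,221)]),.067))
t=tc([(622,270),(768,302),(750,407),(600,376)]);print("tray",plane(T,t,.025))
im=cv2.imread("pics/top0.png")
tb={'A':[206,211,225,232],'B':[200,251,220,275],'C':[154,241,175,254],'D':[267,264,283,281]}
sb={'A':[408,218,428,244],'B':[416,195,436,215],'C':[456,214,480,242],'D':[368,172,384,195]}
for k in tb:
    f=lambda x:np.r_[bb(proj(T,jar(x)))-tb[k],(bb(proj(S,jar(x)))-sb[k])]
    x0=plane(T,[[(tb[k][0]+tb[k][2])/2,(tb[k][1]+tb[k][3])/2]],.04)[0]
    r=least_squares(f,x0,loss='soft_l1');print(k,x0,r.x,f(r.x).round(1))
E
```

```text
cams [0.3917383  0.00777933 1.23492004] [1.20554924 0.27887134 1.05893872]
rack top [[ 0.65423847  0.1376216 ]
 [ 0.63420771 -0.07439076]
 [ 0.57633031 -0.06964588]
 [ 0.59459701  0.14079295]]
rack scene [[ 0.59274429  0.14433056]
 [ 0.57982507 -0.06732002]
 [ 0.62897453 -0.07037168]
 [ 0.64126602  0.13968285]]
shaker [[ 0.69749431  0.13797788]
 [ 0.66974564 -0.15390819]
 [ 0.55116643  0.14981128]
 [ 0.52773638 -0.1393416 ]]
grip top [[ 0.47463895 -0.06696284]] scene [[ 0.47200004 -0.06557748]]
knob [[ 0.6026398  -0.11809983]] [[ 0.60494471 -0.11278464]]
tray [[ 0.53534664 -0.26036757]
 [ 0.49849389 -0.43301986]
 [ 0.37433007 -0.40624119]
 [ 0.40834148 -0.23123426]]
A [0.53684703 0.28369461] [0.53372897 0.2867285 ] [-1.7  2.6  0.4  0.3 -0.2  1.7 -0.9  0.5]
B [0.43711811 0.29256026] [0.44219539 0.29135475] [ 0.6  0.9  2.1 -5.5  1.9 -2.8  0.9  1.5]
C [0.47283831 0.40407691] [0.47576565 0.4053551 ] [-0.4 -3.8  1.9  1.1  2.4  1.  -0.4 -2.3]
D [0.4165365  0.13668003] [0.41744261 0.14243059] [-3.8 -0.9 -0.8 -0.2 -1.3 -2.2 -0.8 -1.4]
```

```bash
cat >> h.py <<'E'
def goal(p,yaw,o=None,down=True):
    """rows numbers: tool shift cm for grasp point p (54 mm ahead of TCP), tool y heading yaw deg, pointing down"""
    o=o or manip.get_obs(); w,x,y,z=o["tool_rot"]; R0=Rn.from_quat([x,y,z,w])
    c,s=np.cos(np.radians(yaw)),np.sin(np.radians(yaw))
    Y=np.array([c,s,0]);Z=np.array([0,0,-1.]);X=np.cross(Y,Z)
    R1=Rn.from_matrix(np.c_[X,Y,Z]); P=np.array(p)-.054*Z
    r=(R0.inv()*R1).as_rotvec(degrees=True)
    print("turn",r.round(1),"shift",(R0.inv().apply(P-o["ee_pos"])*100).round(2),"tcp",o["ee_pos"].round(4),"j",o["qpos"].round(2))
E
python3 -c "
from h import *
goal([.45,-.066,.20],85.1)"
```

```text
turn [  0.   -0.  -11.8] shift [-45.   -43.38   4.99] tcp [0.1438 0.4789 0.3039] j [1.28 0.24 0.01 1.34 0.   1.57]
```

Emit:
{"api": "servo_tool", "payload": {"plan": [0,0,-6,-22,-22,2.5,4,0,0,-11.8,-45,-43.4,5,4,0,0,-11.8,-45,-43.4,5,4,0,0,-11.8,-45,-43.4,5,4,0,0,-11.8,-45,-43.4,5,4,0,0,-11.8,-45,-43.4,5,4,0,0,-11.8,-45,-43.4,5,4,0,0,-11.8,-45,-43.4,5,4,0,0,-11.8,-45,-43.4,5,4,0,0,-11.8,-45,-43.4,5,4,0,0,-11.8,-45,-43.4,5,4,0,0,-11.8,-45,-43.4,5,4,0,0,-11.8,-45,-43.4,5,4,0,0,-11.8,-45,-43.4,5,4]}}

```text
t: 2.75
ee_pos: [0.4496, -0.065, 0.2542]
tool_rot: [0.0, 0.042, 0.999, 0.0]
ft_force: [0.9, -0.1, 0.4]
gripper_width: 0.0402
grasp_force: 0.0
```

```bash
python3 -c "
from h import *
o=manip.get_obs(); im=snap('wrist','w1.png'); print(o['ee_pos'],o['tool_rot'],o['qpos'].round(2))
for k in ('rod_grip','knob_grip','cup0'): print(k,recognise('wrist',k))
"
```

```text
[ 0.4495938  -0.06496043  0.25424819] [1.98133787e-04 4.17065056e-02 9.99129885e-01 3.05820853e-05] [-0.14  0.18 -0.2   1.19  0.   -0.06]
rod_grip [{'bbox': [306.5, 198.5, 330.0, 270.5], 'conf': 0.96}]
knob_grip []
cup0 []
```

View pics/w1.png

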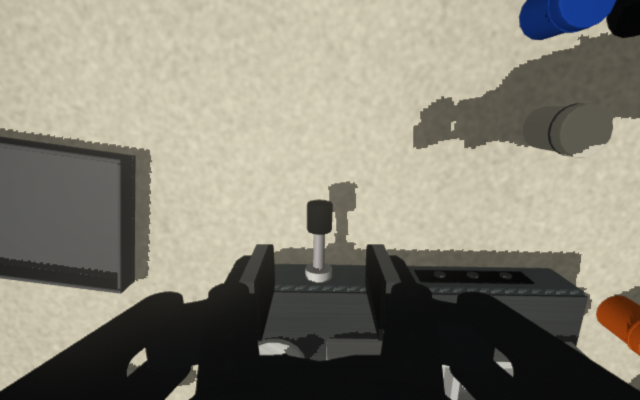

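```bash
python3 -c "
from h import *
c=cam('wrist')
print('front',plane(c,[(319,202),(319,217),(319,232),(318.5,262)],.036)); print('edge',plane(c,[(276,289),(410,291),(575,295)],.06))
g=plane(c,[(319,217)],.036)[0]; goal([*g,.036],85.1)"
```

```text
front [[ 0.46127667 -0.06635657]
 [ 0.47454895 -0.06748649]
 [ 0.48813545 -0.06864315]
 [ 0.51625933 -0.07148353]]
edge [[ 0.52659188 -0.10780657]
 [ 0.53784269  0.00334837]
 [ 0.55319471  0.14084212]]
turn [-0.   0.   0.1] shift [-2.47  0.02 16.42] tcp [ 0.4499 -0.0656  0.2542] j [-0.14  0.18 -0.2   1.19 -0.   -0.06]
```

Emit:
{"api": "servo_tool", "payload": {"plan": [0,0,0.6,-2.5,0,6,4.5,0,0,0.6,-2.5,0,12,4.5,0,0,0.6,-2.5,0,16,4.5,0,0,0.6,-2.5,0,16.4,4.5,0,0,0.6,-2.5,0,16.4,4.5,0,0,0.6,-2.5,0,16.4,0,0,0,0.6,-2.5,0,16.4,0,0,0,0.6,-2.5,0,16.4,0,0,0,0.6,-2.5,0,16.4,0,0,0,0.6,-2.5,0,16.4,0]}}

```text
t: 4.2
ee_pos: [0.4767, -0.0679, 0.0922]
tool_rot: [0.003, 0.048, 0.999, 0.001]
ft_force: [-0.3, 3.6, 6.8]
gripper_width: 0.0202
grasp_force: 58.5
```

Emit:
{"api": "servo_tool", "payload": {"plan": [0,0,0,0.4,0,0,0,0,0,0,0.8,0,0,0,0,0,0,1.2,0,0,0,0,0,0,1.6,0,0,0,0,0,0,1.6,0,0,0,0,0,0,1.6,0,0,0]}}

```text
t: 4.95
ee_pos: [0.4606, -0.0663, 0.0921]
tool_rot: [0.002, 0.048, 0.999, 0.001]
ft_force: [-0.1, 4.0, 9.1]
gripper_width: 0.02
grasp_force: 59.4
```

```bash
python3 -c "
from h import *
goal([.614,.06,.26],-5.5)"
```

```text
turn [ 0.3  0.1 90. ] shift [-14.17  14.08 -22.09] tcp [ 0.4606 -0.0663  0.0921] j [-0.14  0.38 -0.41  0.77  0.   -0.05]
```

Emit:
{"api": "servo_tool", "payload": {"plan": [0,0,0,0,0,0,4.5,0,0,0,0,0,0,4.5,0,0,0,0,0,0,4.5,0,0,0,0,0,-6,4.5,0,0,0,0,0,-12,4.5,0,0,10,-2,2,-18,6,0,0,20,-6,6,-22,6,0,0,30,-10,10,-22,6,0,0,40,-14.2,14,-22,6,0,0,50,-14.2,14,-22,6,0,0,60,-14.2,14,-22,6,0,0,70,-14.2,14,-22,6,0,0,80,-14.2,14,-22,6,0,0,90,-14.2,14,-22,6,0,0,90,-14.2,14,-22,6,0,0,90,-14.2,14,-22,6]}}

```text
t: 6.95
ee_pos: [0.6136, 0.0587, 0.3095]
tool_rot: [-0.0, 0.74, 0.673, -0.0]
ft_force: [-0.1, 0.5, -0.3]
gripper_width: 0.0602
grasp_force: 0.0
```

```bash
python3 -c "
from h import *
o=manip.get_obs(); im=snap('wrist','w2.png'); print(o['ee_pos'],o['tool_rot'],o['qpos'].round(2))
for k in ('cup0',): print(k,recognise('wrist',k))
"
```

```text
[0.61364417 0.05873472 0.30954929] [-1.78762985e-04  7.39548256e-01  6.73103431e-01 -3.41356740e-04] [ 0.1   0.48  0.36  1.46 -0.    1.76]
cup0 [{'bbox': [300.2, 98.6, 350.8, 151.7], 'conf': 0.77}]
```

View pics/w2.png

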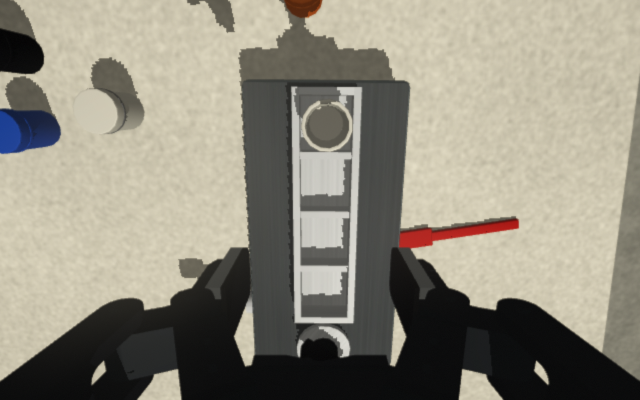

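```bash
python3 -c "
from h import *
c=cam('wrist')
px=np.array([(292,86),(361.5,87.5),(354,323),(296,322)])
def mod(q):
    x,y,t=q; L=np.array([(-.028,.107),(.028,.107),(.028,-.107),(-.028,-.107)]); R=np.array([[np.cos(t),-np.sin(t)],[np.sin(t),np.cos(t)]])
    return np.c_[L@R.T+[x,y],np.full(4,.087)]
r=least_squares(lambda q:(proj(c,mod(q))-px).ravel(),[.614,.035,-.097]);print(r.x,r.fun.round(1))
x,y,t=r.x;ya=np.array([-np.sin(t),np.cos(t)])
for i in range(4): print('bay',i,(np.array([x,y])+ya*(.078-.052*i)).round(4))
q=plane(c,[(327,126)],.12)[0];print('cup',q); goal([*q,.11],np.degrees(t))
print('tray',plane(cam('top'),np.array([[685,338]])/2+[130,90],.025))
"
```

```text
[ 0.61706975  0.03467125 -0.09845893] [-0.5  0.1  0.8 -1.1  0.3  0.3 -0.6  1.1]
bay 0 [0.6247 0.1123]
bay 1 [0.6196 0.0605]
bay 2 [0.6145 0.0088]
bay 3 [ 0.6094 -0.043 ]
cup [0.62442274 0.11217092]
turn [-0.   0.   0.2] shift [ 5.42  0.56 14.57] tcp [0.6137 0.0588 0.3097] j [ 0.1   0.48  0.36  1.46 -0.    1.76]
tray [[ 0.45446474 -0.33300581]]
```

Emit:
{"api": "servo_tool", "payload": {"plan": [0,0,0.2,5.4,0.6,3,6,0,0,0.2,5.4,0.6,8,6,0,0,0.2,5.4,0.6,12,6,0,0,0.2,5.4,0.6,14.6,6,0,0,0.2,5.4,0.6,14.6,6,0,0,0.2,5.4,0.6,14.6,3,0,0,0.2,5.4,0.6,14.6,3,0,0,0.2,5.4,0.6,14.6,3,0,0,0.2,5.4,0.6,14.6,3,0,0,0.2,5.4,0.6,14.6,3]}}

```text
t: 8.3
ee_pos: [0.6259, 0.1121, 0.1659]
tool_rot: [0.001, 0.741, 0.671, 0.002]
ft_force: [-0.8, -0.5, 5.8]
gripper_width: 0.0353
grasp_force: 60.3
```

```bash
python3 -c "
from h import *
goal([.454,-.333,.05],-5.6)
goal([.454,-.333,.16],-5.6)"
```

```text
turn [ 0.2 -0.1 -0.1] shift [-46.01 -12.7    6.1 ] tcp [0.6259 0.1121 0.1659] j [ 0.18  0.59  0.17  1.15 -0.    1.85]
turn [ 0.2 -0.1 -0.1] shift [-46.   -12.66  -4.9 ] tcp [0.6259 0.1121 0.1659] j [ 0.18  0.59  0.17  1.15 -0.    1.85]
```

Emit:
{"api": "servo_tool", "payload": {"plan": [0,0,0,0,0,-5,3,0,0,0,0,0,-10,3,0,0,0,-4,-1,-12,3,0,0,0,-10,-2.5,-12,3,0,0,0,-16,-4.5,-12,3,0,0,0,-22,-6,-12,3,0,0,0,-28,-7.5,-12,3,0,0,0,-34,-9.5,-12,3,0,0,0,-40,-11,-12,3,0,0,0,-46,-12.7,-10,3,0,0,0,-46,-12.7,-6,3,0,0,0,-46,-12.7,0,3,0,0,0,-46,-12.7,4,3,0,0,0,-46,-12.7,5.5,3,0,0,0,-46,-12.7,5.5,3]}}

```text
t: 10.18
ee_pos: [0.4526, -0.3329, 0.1086]
tool_rot: [-0.001, 0.741, 0.671, -0.0]
ft_force: [0.4, -0.4, 0.0]
gripper_width: 0.0349
grasp_force: 60.3
```

```bash
python3 -c "
from h import *
goal([.454,-.333,.05],-5.6)
im=snap('top','t2.png')
cv2.imwrite('pics/t2c.png',cv2.resize(im[90:340,130:530,::-1],(800,500),interpolation=cv2.INTER_CUBIC))"
```

```text
turn [-0.1 -0.  -0.1] shift [0.   0.15 0.46] tcp [ 0.4526 -0.3329  0.1086] j [-0.63  0.52 -0.13  0.93  0.    1.04]
```

View pics/t2c.png

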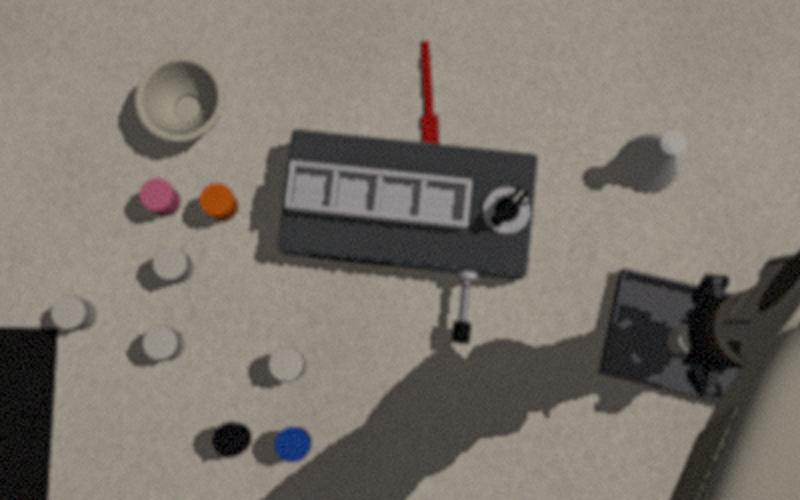

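Emit:
{"api": "servo_tool", "payload": {"plan": [0,0,0,0,0.1,0.4,3,0,0,0,0,0.1,0.4,3,0,0,0,0,0.1,0.4,6,0,0,0,0,0.1,0.4,6,0,0,0,0,0.1,0.4,6,0,0,0,0,0.1,-4,6,0,0,0,0,0.1,-10,6,0,0,0,5,0.5,-16,6,0,0,0,11,1,-20,6,0,0,0,17,1.5,-20,6,0,0,0,23,2,-20,6,0,0,0,29,2,-20,6,0,0,0,35,2,-20,6,0,0,0,41,2,-20,6,0,0,0,46,2,-20,6,0,0,0,46,2,-20,6,0,0,0,46,2,-20,6,0,0,0,46,2,-20,6]}}

```text
t: 12.48
ee_pos: [0.5184, 0.1213, 0.309]
tool_rot: [0.0, 0.742, 0.67, -0.0]
ft_force: [-0.6, 0.7, 0.5]
gripper_width: 0.0605
grasp_force: 0.0
```

```bash
python3 -c "
from h import *
o=manip.get_obs(); im=snap('wrist','w3.png'); print(o['ee_pos'],o['tool_rot'],o['qpos'].round(2))
for k in ('jar0',):
  for d in recognise('wrist',k): print(np.round(d['bbox']),d['conf'])
im=snap('top','t3.png'); print([d for d in recognise('top','cup0')])
cv2.imwrite('pics/t3c.png',cv2.resize(im[200:310,400:540,::-1],(560,440),interpolation=cv2.INTER_CUBIC))
"
```

```text
[0.51839495 0.12126116 0.30895172] [ 7.51419902e-05  7.42222614e-01  6.70153383e-01 -1.72333572e-04] [ 0.23  0.3   0.1   1.37 -0.    1.9 ]
[186.   0. 239.  30.] 0.88
[300.   4. 342.  26.] 0.87
[191. 147. 240. 192.] 0.77
[ 95. 162. 161. 209.] 0.77
[ 80.  86. 151. 137.] 0.62
[386.  18. 438.  72.] 0.56
[497. 262. 600. 286.] 0.31
[{'bbox': [465.4, 249.5, 482.8, 268.1], 'conf': 0.56}]
```

View pics/w3.png

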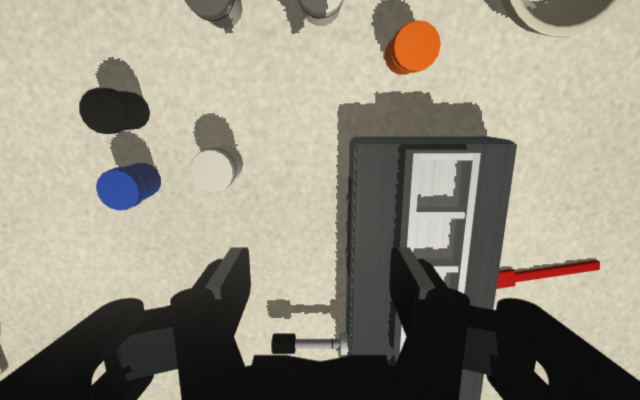

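View pics/t3c.png

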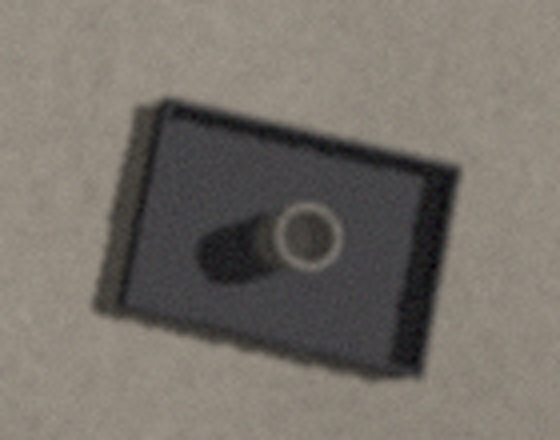

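```bash
cat >> h.py <<'E'
def fitjar(n,box,x0,c=None):
    c=c or cam(n); f=lambda x:bb(proj(c,jar(x)))-box
    r=least_squares(f,x0,loss='soft_l1'); return r.x,f(r.x)
def circ(im,c,x0,w=45):
    "Hough circle of the lid near the predicted place -> world xy at z .054"
    u,v=proj(c,[[*x0,.054]])[0]; e=proj(c,[[x0[0]+.0205,x0[1],.054]])[0]; r=np.hypot(*(e-[u,v]))
    g=cv2.medianBlur(cv2.cvtColor(im,cv2.COLOR_RGB2GRAY),3); a,b=int(max(u-w,0)),int(max(v-w,0)); g=g[b:int(v+w),a:int(u+w)]
    h=cv2.HoughCircles(cv2.resize(g,None,fx=4,fy=4,interpolation=cv2.INTER_CUBIC),cv2.HOUGH_GRADIENT,1,30,param1=80,param2=12,minRadius=int(3.6*r),maxRadius=int(4.5*r))
    if h is None: return None
    p=h[0,:3,:2]/4+[a,b]; return p,plane(c,p,.054)
E
python3 - <<'E'
from h import *
c=cam('wrist'); im=cv2.imread('pics/w3.png')[:,:,::-1].copy()
print(plane(c,[(211.5,170)],.054)); print(fitjar('wrist',[191,147,240,192],[.417,.142],c)); print(circ(im,c,[.417,.14]))
for b,x in(([300,4,342,26],[.53,.287]),): print(fitjar('wrist',b,x,c))
goal([.417,.142,.047],-5.6)
E
```

```text
[[0.41956667 0.14255324]]
(array([0.41921489, 0.14069162]), array([-1.48931474, -1.32554781,  3.7942184 ,  1.20637589]))
(array([[211.625, 171.625]]), array([[0.41940412, 0.14102695]]))
(array([0.53325367, 0.2512874 ]), array([-3.20199135, -1.17078838,  3.07989424, 35.84980044]))
turn [ 0.  -0.  -0.2] shift [  1.01 -10.31  20.8 ] tcp [0.5185 0.1215 0.309 ] j [0.23 0.3  0.1  1.37 0.   1.9 ]
```

Emit:
{"api": "servo_tool", "payload": {"plan": [0,0,0,0.5,-5,4,6,0,0,0,0.9,-10,8,6,0,0,0,0.9,-10.1,13,6,0,0,0,0.9,-10.1,18,6,0,0,0,0.9,-10.1,20.8,6,0,0,0,0.9,-10.1,20.8,6,0,0,0,0.9,-10.1,20.8,6,0,0,0,0.9,-10.1,20.8,3,0,0,0,0.9,-10.1,20.8,3,0,0,0,0.9,-10.1,20.8,3,0,0,0,0.9,-10.1,20.8,3,0,0,0,0.9,-10.1,20.8,3]}}

```text
t: 14.18
ee_pos: [0.4201, 0.1421, 0.1027]
tool_rot: [0.001, 0.741, 0.671, 0.002]
ft_force: [-1.2, -0.4, 4.4]
gripper_width: 0.0389
grasp_force: 59.5
```

```bash
python3 -c "
from h import *
goal([.6094,-.043,.113],-5.64)"
```

```text
turn [ 0.2 -0.1 -0.1] shift [-16.52  20.71  -6.38] tcp [0.4201 0.1421 0.1027] j [ 0.33  0.33 -0.46  0.78 -0.    2.  ]
```

Emit:
{"api": "servo_tool", "payload": {"plan": [0,0,0,0,0,-5,3,0,0,0,0,0,-10,3,0,0,0,-3,3,-15,3,0,0,0,-7,8,-17,3,0,0,0,-11,13,-17,3,0,0,0,-15,18,-17,3,0,0,0,-16.5,20.7,-17,3,0,0,0,-16.5,20.7,-16,3,0,0,0,-16.5,20.7,-12,3,0,0,0,-16.5,20.7,-9,3,0,0,0,-16.5,20.7,-9,3]}}

```text
t: 15.55
ee_pos: [0.6067, -0.0422, 0.1895]
tool_rot: [-0.001, 0.741, 0.671, -0.001]
ft_force: [0.0, 0.8, -1.1]
gripper_width: 0.039
grasp_force: 60.7
```

```bash
python3 -c "
from h import *
goal([.6094,-.043,.1147],-5.64); snap('wrist','w4.png')"
```

```text
turn [-0.2 -0.  -0. ] shift [-0.05  0.28  2.08] tcp [ 0.6067 -0.0422  0.1895] j [-0.07  0.52  0.12  1.17  0.    1.6 ]
```

View pics/w4.png

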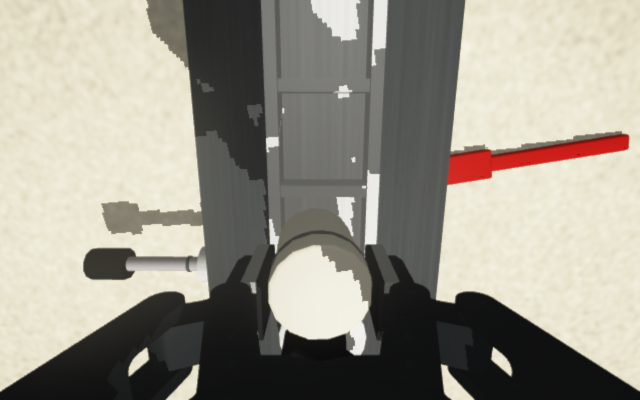

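Emit:
{"api": "servo_tool", "payload": {"plan": [0,0,0,0,0.25,0,3,0,0,0,0,0.25,0.8,3,0,0,0,0,0.25,1.5,3,0,0,0,0,0.25,1.5,3]}}

```text
t: 16.1
ee_pos: [0.6102, -0.0433, 0.1748]
tool_rot: [-0.001, 0.742, 0.671, -0.001]
ft_force: [-0.7, -0.5, -1.3]
gripper_width: 0.0389
grasp_force: 60.7
```

```bash
python3 -c "
from h import *
goal([.6094,-.043,.1147],-5.64); c=cam('wrist'); print(plane(cam('wrist'),[(320,292)],.1355-.0152+.0053)); print(proj(c,[[.6094,-.043,.066]]))"
```

```text
turn [-0.1  0.  -0.1] shift [ 0.02 -0.08  0.61] tcp [ 0.6102 -0.0433  0.1748] j [-0.07  0.54  0.11  1.14 -0.    1.6 ]
[[ 0.61053972 -0.04321963]]
[[317.98401487 235.75871802]]
```

Emit:
{"api": "servo_tool", "payload": {"plan": [0,0,0,0,0,0.6,3,0,0,0,0,0,0.6,3,0,0,0,0,0,0.6,5.5,0,0,0,0,0,0.6,5.5,0,0,0,0,0,0.6,5.5,0,0,0,0,0,-4,5.5,0,0,0,0,0,-9,6,0,0,0,5,-3,-13,6,0,0,0,10,-6,-14,6,0,0,0,15,-9,-14,6,0,0,0,20,-12,-14,6,0,0,0,27,-15.7,-14,6,0,0,0,27,-15.7,-14,6,0,0,0,27,-15.7,-14,6,0,0,0,27,-15.7,-14,6]}}

```text
t: 17.98
ee_pos: [0.4822, 0.2397, 0.3159]
tool_rot: [0.0, 0.742, 0.67, -0.0]
ft_force: [0.9, -0.5, 0.2]
gripper_width: 0.0603
grasp_force: 0.0
```

```bash
cat > look.py <<'E'
from h import *
import sys
c=cam('wrist'); im=snap('wrist',sys.argv[1])
for d in recognise('wrist','jar0'):
    b=np.array(d['bbox']); x0=plane(c,[[(b[0]+b[2])/2,(b[1]+b[3])/2]],.03)[0]
    x,f=fitjar('wrist',b,x0,c); u=proj(c,[[*x,.054]])[0]; i,j=np.clip(u[::-1].astype(int),0,[399,639])
    print(b.round(),round(d['conf'],2),'fit',x.round(4),np.abs(f).max().round(1),'rgb',im[i,j],'circ',circ(im,c,x))
E
python3 look.py w5.png; python3 - <<'E'
from h import *
snap('top','t5.png')
T=cam('top')
for k in('jar0','cup0'):
    for d in recognise('top',k):
        b=np.array(d['bbox']); print(k,b.round(),round(d['conf'],2),plane(T,[[(b[0]+b[2])/2,(b[1]+b[3])/2]],.04)[0].round(3))
E
```

```text
[428.  75. 484. 119.] 0.9 fit [0.619 0.302] 3.1 rgb [200 101 122] circ (array([[463.125,  93.625],
       [446.375,  95.375],
       [436.875, 138.375]]), array([[0.61934065, 0.30534373],
       [0.60429861, 0.30535655],
       [0.59521459, 0.26776315]]))
[422. 148. 475. 192.] 0.88 fit [0.6118 0.2341] 2.5 rgb [202  91  26] circ (array([[455.875, 173.875]]), array([[0.61281817, 0.23228578]]))
[150. 201. 207. 246.] 0.76 fit [0.3301 0.2052] 3.5 rgb [41 39 35] circ (array([[174.125, 224.375]]), array([[0.33409664, 0.20952776]]))
[161. 257. 207. 301.] 0.65 fit [0.325  0.1401] 6.2 rgb [ 35  63 136] circ (array([[198.125, 276.375]]), array([[0.34696706, 0.1511388 ]]))
[252. 106. 295. 150.] 0.63 fit [0.4447 0.2919] 2.1 rgb [197 191 172] circ (array([[269.625, 130.125]]), array([[0.44126251, 0.29101034]]))
[350. 106. 394. 149.] 0.58 fit [0.5364 0.2829] 1.9 rgb [198 192 172] circ (array([[373.375, 127.625]]), array([[0.53696341, 0.28354793]]))
jar0 [267. 306. 286. 322.] 0.78 [0.321 0.13 ]
jar0 [232. 182. 252. 201.] 0.67 [0.611 0.223]
jar0 [343. 179. 364. 196.] 0.61 [ 0.623 -0.049]
jar0 [208. 257. 222. 274.] 0.6 [0.431 0.28 ]
jar0 [218. 214. 224. 233.] 0.59 [0.532 0.27 ]
jar0 [198. 179. 218. 196.] 0.57 [0.621 0.305]
jar0 [236. 298. 258. 316.] 0.51 [0.335 0.201]
cup0 [464. 248. 483. 266.] 0.71 [ 0.458 -0.331]
```

View pics/w5.png

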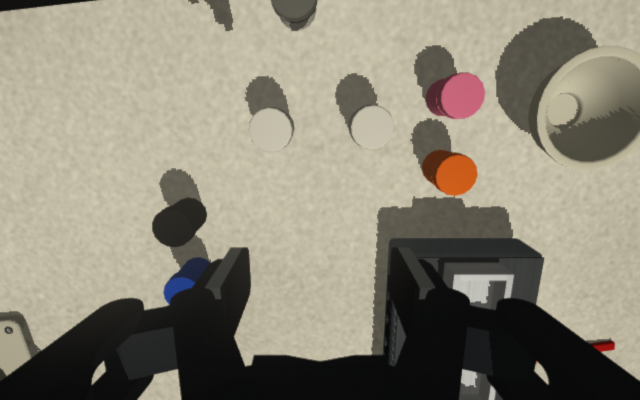

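```bash
python3 -c "
from h import *
c=cam('wrist'); print(plane(c,[(271,131),(372,128)],.054)); goal([.5360,.2835,.0475],-5.6)"
```

```text
[[0.44234011 0.29030941]
 [0.53559556 0.28351152]]
turn [-0.   0.  -0.2] shift [ 4.9   4.92 21.44] tcp [0.4821 0.2398 0.3159] j [ 0.46  0.31  0.13  1.39 -0.    2.13]
```

Emit:
{"api": "servo_tool", "payload": {"plan": [0,0,0,4.9,4.9,4,6,0,0,0,4.9,4.9,9,6,0,0,0,4.9,4.9,14,6,0,0,0,4.9,4.9,18.5,6,0,0,0,4.9,4.9,21.4,6,0,0,0,4.9,4.9,21.4,6,0,0,0,4.9,4.9,21.4,3,0,0,0,4.9,4.9,21.4,3,0,0,0,4.9,4.9,21.4,3,0,0,0,4.9,4.9,21.4,3,0,0,0,4.9,4.9,21.4,3]}}

```text
t: 19.6
ee_pos: [0.5362, 0.2853, 0.1037]
tool_rot: [0.001, 0.741, 0.671, 0.002]
ft_force: [-0.9, -0.5, 6.4]
gripper_width: 0.0388
grasp_force: 60.6
```

```bash
python3 -c "
from h import *
o=manip.get_obs();print(o['ee_pos'],o['gripper_width'])
z=.066+o['ee_pos'][2]-.054
goal([.6145,.0088,z],-5.64)"
```

```text
[0.53621238 0.28533374 0.10370839] 0.03880536731028
turn [ 0.2 -0.1 -0.1] shift [-26.72  10.57  -6.61] tcp [0.5362 0.2853 0.1037] j [ 0.49  0.6   0.    0.97 -0.    2.16]
```

Emit:
{"api": "servo_tool", "payload": {"plan": [0,0,0,0,0,-5,3,0,0,0,0,0,-10,3,0,0,0,-2,1,-15,3,0,0,0,-7,3,-17,3,0,0,0,-13,5,-17,3,0,0,0,-19,7.5,-17,3,0,0,0,-24,10,-17,3,0,0,0,-26.5,10.7,-16,3,0,0,0,-26.5,10.7,-12,3,0,0,0,-26.5,10.7,-9,3,0,0,0,-26.5,10.7,-9,3,0,0,0,-26.5,10.7,-8,3,0,0,0,-26.5,10.7,-8,3]}}

```text
t: 21.22
ee_pos: [0.6155, 0.0107, 0.1824]
tool_rot: [0.0, 0.741, 0.671, 0.0]
ft_force: [-0.0, -0.2, -0.4]
gripper_width: 0.0391
grasp_force: 60.6
```

```bash
cat > place.py <<'E'
from h import *
import sys
B=[(.6247,.1123),(.6196,.0605),(.6145,.0088),(.6094,-.043)][int(sys.argv[1])]; h=float(sys.argv[2])
c=cam('wrist'); im=snap('wrist',sys.argv[3]); o=manip.get_obs(); z=o['ee_pos'][2]-.054-h+.054
u,v=proj(c,[[*o['ee_pos'][:2],z]])[0]; e=proj(c,[[o['ee_pos'][0]+.0205,o['ee_pos'][1],z]])[0]; r=np.hypot(*(e-[u,v]))
a,b=int(u-70),int(v-70); g=cv2.cvtColor(im,cv2.COLOR_RGB2GRAY)[b:b+140,a:a+140]
H=cv2.HoughCircles(cv2.resize(g,None,fx=3,fy=3),cv2.HOUGH_GRADIENT,1,40,param1=80,param2=12,minRadius=int(2.8*r),maxRadius=int(3.3*r))
if H is not None:
    p=H[0,:2,:2]/3+[a,b]; print('lid px',p,'world',plane(c,p,z),'tool',o['ee_pos'][:2])
goal([*B,.066+h],-5.64,o)
E
python3 place.py 2 .0497 w6.png
```

```text
lid px [[318.83333588 284.83333206]
 [322.5        302.83333588]] world [[0.61586083 0.01375076]
 [0.61648931 0.00612759]] tool [0.61566555 0.0107067 ]
turn [ 0.1 -0.  -0.1] shift [-0.2  -0.1   1.31] tcp [0.6157 0.0107 0.1828] j [0.02 0.54 0.13 1.16 0.   1.69]
```

Emit:
{"api": "servo_tool", "payload": {"plan": [0,0,0,0,-0.1,0.7,3,0,0,0,0,-0.1,1.3,3,0,0,0,0,-0.1,1.3,3,0,0,0,0,-0.1,1.3,5.5,0,0,0,0,-0.1,1.3,5.5,0,0,0,0,-0.1,1.3,5.5,0,0,0,0,-0.1,-3,5.5,0,0,0,0,-0.1,-8,6,0,0,0,5,-4,-13,6,0,0,0,10,-8,-13,6,0,0,0,15,-12,-13,6,0,0,0,20,-15,-13,6,0,0,0,24.4,-18,-13,6,0,0,0,24.4,-18,-13,6,0,0,0,24.4,-18,-13,6,0,0,0,24.4,-18,-13,6]}}

```text
t: 23.28
ee_pos: [0.4612, 0.27, 0.3118]
tool_rot: [0.0, 0.742, 0.67, -0.0]
ft_force: [-0.5, -0.1, -0.6]
gripper_width: 0.06
grasp_force: 0.0
```

```bash
python3 look.py w7.png; python3 - <<'E'
from h import *
snap('top','t7.png')
T=cam('top')
for k in('jar0','cup0'):
    for d in recognise('top',k):
        b=np.array(d['bbox']); print(k,b.round(),round(d['conf'],2),plane(T,[[(b[0]+b[2])/2,(b[1]+b[3])/2]],.04)[0].round(3))
E
```

```text
[174. 225. 230. 273.] 0.89 fit [0.3294 0.2058] 3.2 rgb [35 34 30] circ (array([[197.625, 253.375],
       [208.875, 243.375]]), array([[0.33204742, 0.2084737 ],
       [0.34526611, 0.21792506]]))
[448. 106. 508. 147.] 0.85 fit [0.6183 0.3037] 2.8 rgb [187  92 113] circ (array([[483.625, 124.625],
       [490.625, 129.875]]), array([[0.61545511, 0.30659353],
       [0.62191681, 0.3012194 ]]))
[298.   2. 345.  62.] 0.82 fit [0.4762 0.4006] 0.9 rgb [101  99  87] circ (array([[320.375,  31.875]]), array([[0.47533565, 0.39861483]]))
[276. 137. 317. 181.] 0.73 fit [0.442 0.291] 1.3 rgb [186 180 162] circ (array([[295.625, 160.125]]), array([[0.44122963, 0.29178757]]))
[443. 174. 500. 222.] 0.64 fit [0.6129 0.2331] 1.9 rgb [191  84  21] circ (array([[479.875, 202.625]]), array([[0.61332099, 0.23283782]]))
[474. 396. 502. 399.] 0.49 fit [ 0.6253 -0.0548] 51.0 rgb [66 64 56] circ None
jar0 [342. 180. 364. 198.] 0.76 [ 0.619 -0.048]
jar0 [237. 299. 256. 318.] 0.68 [0.332 0.201]
jar0 [339. 109. 347. 162.] 0.65 [ 0.754 -0.022]
jar0 [229. 178. 251. 200.] 0.62 [0.616 0.228]
jar0 [200. 254. 225. 272.] 0.59 [0.437 0.287]
jar0 [266. 307. 286. 324.] 0.57 [0.317 0.131]
jar0 [322. 175. 340. 197.] 0.56 [0.626 0.006]
jar0 [198. 176. 221. 198.] 0.49 [0.62  0.303]
jar0 [461. 250. 486. 268.] 0.26 [ 0.453 -0.331]
cup0 [465. 251. 483. 267.] 0.64 [ 0.453 -0.333]
```

```bash
python3 -c "
from h import *
goal([.442,.2905,.0475],-5.6)"
```

```text
turn [-0.   0.  -0.2] shift [ 1.82 -2.1  21.03] tcp [0.4611 0.2702 0.3118] j [ 0.53  0.31  0.11  1.38 -0.    2.2 ]
```

Emit:
{"api": "servo_tool", "payload": {"plan": [0,0,0,1.8,-2.1,5,6,0,0,0,1.8,-2.1,10,6,0,0,0,1.8,-2.1,15,6,0,0,0,1.8,-2.1,19,6,0,0,0,1.8,-2.1,21,6,0,0,0,1.8,-2.1,21,6,0,0,0,1.8,-2.1,21,3,0,0,0,1.8,-2.1,21,3,0,0,0,1.8,-2.1,21,3,0,0,0,1.8,-2.1,21,3,0,0,0,1.8,-2.1,21,3]}}

```text
t: 24.9
ee_pos: [0.4423, 0.2918, 0.1033]
tool_rot: [0.0, 0.742, 0.671, 0.002]
ft_force: [-0.5, -0.2, 6.6]
gripper_width: 0.0388
grasp_force: 60.6
```

```bash
python3 -c "
from h import *
o=manip.get_obs();print(o['ee_pos'],o['gripper_width'])
z=.066+o['ee_pos'][2]-.054
goal([.6196,.0605,z],-5.64)"
```

```text
[0.44230424 0.29175926 0.10326232] 0.03882909996977834
turn [ 0.1 -0.1 -0.1] shift [-21.23  19.96  -6.59] tcp [0.4423 0.2918 0.1033] j [ 0.58  0.47 -0.23  0.87 -0.    2.25]
```

Emit:
{"api": "servo_tool", "payload": {"plan": [0,0,0,0,0,-5,3,0,0,0,0,0,-10,3,0,0,0,-2,2,-15,3,0,0,0,-6,6,-17,3,0,0,0,-10,10,-17,3,0,0,0,-14,14,-17,3,0,0,0,-18,18,-17,3,0,0,0,-21.2,20.1,-16,3,0,0,0,-21.2,20.1,-12,3,0,0,0,-21.2,20.1,-9,3,0,0,0,-21.2,20.1,-9,3,0,0,0,-21.2,20.1,-8,3,0,0,0,-21.2,20.1,-8,3]}}

```text
t: 26.52
ee_pos: [0.6203, 0.0605, 0.1824]
tool_rot: [0.0, 0.741, 0.671, 0.0]
ft_force: [-0.1, 0.1, -0.4]
gripper_width: 0.0388
grasp_force: 61.1
```

```bash
python3 place.py 1 .0493 w8.png
```

```text
lid px [[319.5        282.16666794]
 [319.5        295.5       ]] world [[0.62105977 0.06483331]
 [0.62051324 0.05935437]] tool [0.62052388 0.06052709]
turn [ 0.1 -0.  -0.1] shift [-0.01 -0.09  1.36] tcp [0.6205 0.0605 0.1829] j [0.1  0.55 0.15 1.17 0.   1.77]
```

Emit:
{"api": "servo_tool", "payload": {"plan": [0,0,0,0.05,-0.1,0.7,3,0,0,0,0.05,-0.1,1.3,3,0,0,0,0.05,-0.1,1.3,3,0,0,0,0.05,-0.1,1.3,5.5,0,0,0,0.05,-0.1,1.3,5.5,0,0,0,0.05,-0.1,1.3,5.5,0,0,0,0,-0.1,-3,5.5,0,0,0,0,-0.1,-8,6,0,0,0,5,-4,-13,6,0,0,0,10,-8,-13,6,0,0,0,15,-12,-13,6,0,0,0,20,-15,-13,6,0,0,0,26.4,-17.7,-13,6,0,0,0,26.4,-17.7,-13,6,0,0,0,26.4,-17.7,-13,6,0,0,0,26.4,-17.7,-13,6]}}

```text
t: 28.58
ee_pos: [0.471, 0.3393, 0.3117]
tool_rot: [0.0, 0.742, 0.67, -0.0]
ft_force: [-0.0, -0.3, 0.0]
gripper_width: 0.0602
grasp_force: 0.0
```

```bash
python3 look.py w9.png; python3 - <<'E'
from h import *
goal([.476,.402,.0475],-5.6)
E
```

```text
[295.  86. 342. 136.] 0.94 fit [0.4764 0.4027] 1.5 rgb [185 180 161] circ (array([[317.875, 110.125]]), array([[0.47630132, 0.40382215]]))
[437. 175. 497. 221.] 0.87 fit [0.6186 0.3031] 2.3 rgb [190  95 114] circ (array([[473.625, 198.375],
       [478.875, 204.375],
       [458.375, 186.375]]), array([[0.61700199, 0.30700944],
       [0.62213087, 0.30046856],
       [0.60237941, 0.32036913]]))
[437. 231. 484. 285.] 0.77 fit [0.6097 0.2356] 6.4 rgb [193  87  22] circ (array([[470.375, 273.625],
       [466.875, 265.375]]), array([[0.61475091, 0.22746332],
       [0.61111832, 0.23705449]]))
[401. 331. 548. 400.] 0.5 fit [0.6796 0.0895] 86.5 rgb [ 9 10 10] circ None
turn [-0.   0.  -0.3] shift [ 6.33 -0.17 21.04] tcp [0.4712 0.339  0.3119] j [ 0.62  0.4   0.25  1.42 -0.    2.3 ]
```

Emit:
{"api": "servo_tool", "payload": {"plan": [0,0,0,6.4,-0.1,4,6,0,0,0,6.4,-0.1,9,6,0,0,0,6.4,-0.1,14,6,0,0,0,6.4,-0.1,19,6,0,0,0,6.4,-0.1,21,6,0,0,0,6.4,-0.1,21,6,0,0,0,6.4,-0.1,21,3,0,0,0,6.4,-0.1,21,3,0,0,0,6.4,-0.1,21,3,0,0,0,6.4,-0.1,21,3,0,0,0,6.4,-0.1,21,3]}}

```text
t: 30.05
ee_pos: [0.4769, 0.405, 0.1038]
tool_rot: [0.0, 0.742, 0.671, 0.002]
ft_force: [0.2, -0.5, 6.0]
gripper_width: 0.039
grasp_force: 60.7
```

```bash
python3 -c "
from h import *
o=manip.get_obs();print(o['ee_pos'],o['gripper_width'])
z=.066+o['ee_pos'][2]-.054
goal([.6247,.1123,z],-5.64)"
```

```text
[0.47685275 0.40499108 0.10375822] 0.03897505702515957
turn [ 0.2 -0.1 -0.1] shift [-27.63  17.65  -6.61] tcp [0.4769 0.405  0.1038] j [ 0.7   0.63  0.06  1.   -0.    2.38]
```

Jar sits about 1.5 mm towards −tool x in the grip; I compensate.

Emit:
{"api": "servo_tool", "payload": {"plan": [0,0,0,0,0,-5,3,0,0,0,0,0,-10,3,0,0,0,-3,2,-15,3,0,0,0,-8,5,-17,3,0,0,0,-13,8,-17,3,0,0,0,-18,11,-17,3,0,0,0,-23,14,-17,3,0,0,0,-27.5,17.7,-17,3,0,0,0,-27.5,17.7,-14,3,0,0,0,-27.5,17.7,-9,3,0,0,0,-27.5,17.7,-8,3,0,0,0,-27.5,17.7,-8,3,0,0,0,-27.5,17.7,-8,3]}}

```text
t: 31.68
ee_pos: [0.6253, 0.1136, 0.184]
tool_rot: [0.001, 0.741, 0.671, 0.001]
ft_force: [-0.6, -0.1, -1.3]
gripper_width: 0.0389
grasp_force: 60.7
```

```bash
python3 place.py 0 .0498 w10.png
```

```text
lid px [[319.83333588 285.5       ]
 [320.83333588 300.5       ]] world [[0.62614274 0.1162065 ]
 [0.62589915 0.10992198]] tool [0.62542972 0.11365291]
turn [ 0.2 -0.1 -0. ] shift [-0.14 -0.06  1.44] tcp [0.6254 0.1137 0.1842] j [0.18 0.57 0.19 1.19 0.   1.85]
```

Emit:
{"api": "servo_tool", "payload": {"plan": [0,0,0,0,-0.05,0.7,3,0,0,0,0,-0.05,1.4,3,0,0,0,0,-0.05,1.4,3,0,0,0,0,-0.05,1.4,5.5,0,0,0,0,-0.05,1.4,5.5,0,0,0,0,-0.05,1.4,5.5,0,0,0,0,-0.1,-3,5.5,0,0,0,0,-0.1,-8,5,0,0,0,-6,0.3,-13,4,0,0,0,-12,0.6,-13,4,0,0,0,-18,0.9,-13,4,0,0,0,-24,1.2,-13,4,0,0,0,-30.4,1.5,-13,4,0,0,0,-30.4,1.5,-13,4,0,0,0,-30.4,1.5,-13,4,0,0,0,-30.4,1.5,-13,4]}}

```text
t: 33.72
ee_pos: [0.6094, -0.1894, 0.3118]
tool_rot: [-0.0, 0.741, 0.672, 0.0]
ft_force: [0.3, 0.1, 0.4]
gripper_width: 0.0398
grasp_force: 0.0
```

```bash
python3 - <<'E'
from h import *
o=manip.get_obs(); snap('wrist','w11.png'); print(o['ee_pos'],o['qpos'].round(2)); print(recognise('wrist','knob_grip'))
im=snap('scene','s11.png')
a=cv2.resize(im[120:300,200:480,::-1],(800,514),interpolation=cv2.INTER_CUBIC); cv2.imwrite('pics/s11c.png',a)
E
```

```text
[ 0.60939163 -0.18941974  0.31181231] [-0.3   0.53  0.45  1.49  0.    1.37]
[{'bbox': [269.6, 76.2, 328.8, 128.8], 'conf': 0.62}, {'bbox': [142.8, 220.0, 267.7, 374.1], 'conf': 0.39}, {'bbox': [124.0, 0.8, 390.5, 141.2], 'conf': 0.25}]
```

View pics/w11.png

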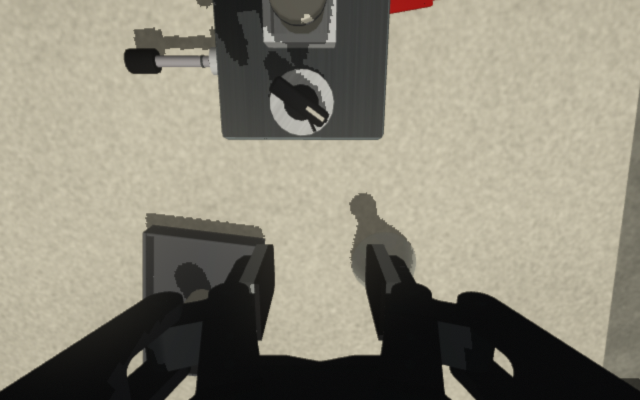

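View pics/s11c.png

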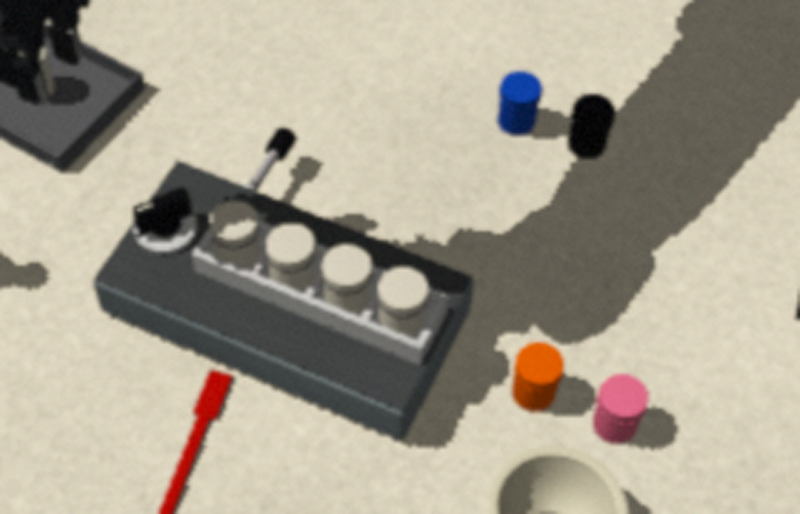

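```bash
python3 - <<'E'
from h import *
c=cam('wrist'); print('ctr',plane(c,[(301,102)],.067)); p=plane(c,[(307,107),(325,121),(273,85)],.102); print(p, np.degrees(np.arctan2(*(p[1]-p[0])[::-1])),np.degrees(np.arctan2(*(p[1]-p[2])[::-1])))
T=np.array([.617,.0347]);t=-.0985
print('shaker xy of ctr',np.array([[np.cos(t),np.sin(t)],[-np.sin(t),np.cos(t)]])@(plane(c,[(301,102)],.067)[0]-T))
im=cv2.imread('pics/w11.png')[55:150,235:375]; cv2.imwrite('pics/k11.png',cv2.resize(im,None,fx=5.5,fy=5.5,interpolation=cv2.INTER_CUBIC))
E
```

```text
ctr [[ 0.60084857 -0.11626391]]
[[ 0.6067449  -0.12113319]
 [ 0.61952469 -0.13290313]
 [ 0.58287452 -0.10268886]] -42.644481139196955 -39.50205418681716
shaker xy of ctr [-0.00122723 -0.15182051]
```

View pics/k11.png

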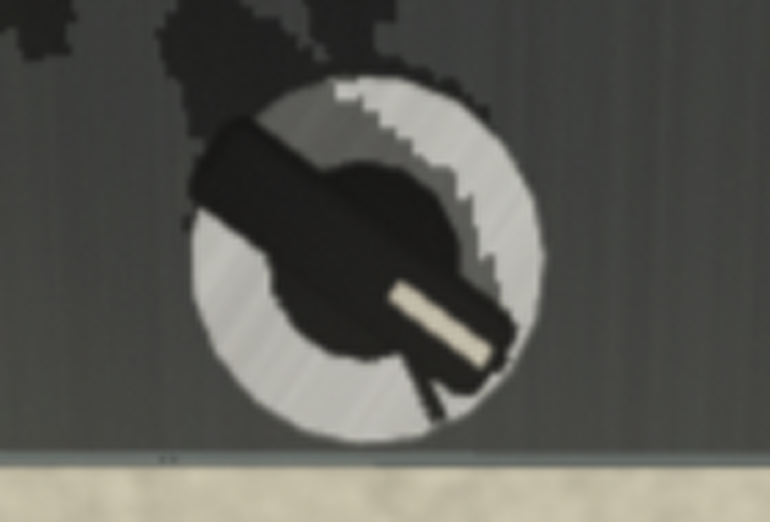

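```bash
python3 - <<'E'
from h import *
c=cam('wrist'); print('ctr',plane(c,[(301.9,101.7)],.067)); p=plane(c,[(307.4,107.7),(324.1,120.1)],.102); print(np.degrees(np.arctan2(*(p[1]-p[0])[::-1])))
q=plane(c,[(301.9,101.7)],.067)[0]
d=(p[1]-p[0])/np.hypot(*(p[1]-p[0])); e=p[0]-q; print('axis miss mm',1e3*(e[0]*d[1]-e[1]*d[0]))
goal([*q,.15],47.5)
E
```

```text
ctr [[ 0.60164726 -0.11609237]]
-41.37346805066559
axis miss mm 0.6571368200126871
turn [  0.   -0.  -53.1] shift [ 7.2  -1.49 10.81] tcp [ 0.6095 -0.1892  0.3121] j [-0.3   0.53  0.45  1.49  0.    1.37]
```

Emit:
{"api": "servo_tool", "payload": {"plan": [0,0,-10,3,-0.5,3,3.4,0,0,-20,7.2,-1.5,6,3.4,0,0,-30,7.2,-1.5,9,3.4,0,0,-40,7.2,-1.5,10.8,3.4,0,0,-50,7.2,-1.5,10.8,3.4,0,0,-54,7.2,-1.5,10.8,3.4,0,0,-54,7.2,-1.5,10.8,3.4,0,0,-54,7.2,-1.5,10.8,3.4]}}

```text
t: 34.88
ee_pos: [0.6015, -0.1172, 0.2041]
tool_rot: [0.0, 0.356, 0.934, 0.0]
ft_force: [-0.4, 0.1, 0.2]
gripper_width: 0.0341
grasp_force: 0.0
```

```bash
python3 - <<'E'
from h import *
snap('wrist','w12.png'); goal([.6016,-.1161,.091],48.5)
c=cam('wrist'); print(proj(c,[[.6016,-.1161,.102]]))
E
```

```text
turn [ 0.   0.  -0.2] shift [0.08 0.1  5.91] tcp [ 0.6015 -0.1173  0.2041] j [-0.19  0.52  0.15  1.2   0.    0.54]
[[319.88533889 238.29516464]]
```

View pics/w12.png

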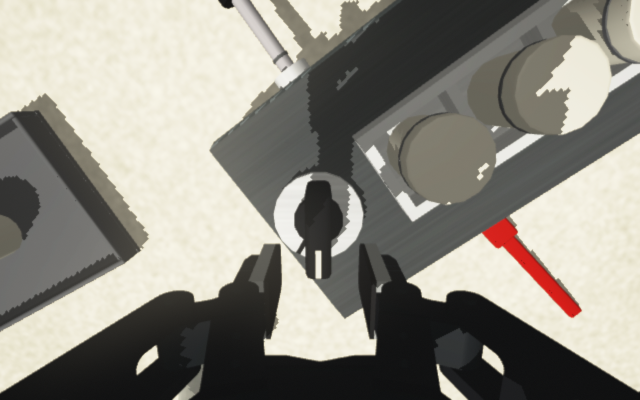

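Emit:
{"api": "servo_tool", "payload": {"plan": [0,0,0,0.1,0,3,3.4,0,0,0,0.1,0,5,3.4,0,0,0,0.1,0,5.9,3.4,0,0,0,0.1,0,5.9,3.4,0,0,0,0.1,0,5.9,0,0,0,0,0.1,0,5.9,0,0,0,0,0.1,0,5.9,0,0,0,0,0.1,0,5.9,0,0,0,0,0.1,0,5.9,0]}}

```text
t: 36.05
ee_pos: [0.6006, -0.1174, 0.1456]
tool_rot: [0.0, 0.356, 0.934, -0.0]
ft_force: [-3.9, -1.7, 6.6]
gripper_width: 0.0252
grasp_force: 59.9
```

```bash
python3 -c "
from h import *
o=manip.get_obs();print(o['ee_pos'],o['wrist_torque'],o['ft_force'],o['gripper_width'],o['qpos'][5])"
```

```text
[ 0.60059053 -0.11737969  0.14562077] [-0.27350767  0.94259223 -0.05612138] [-3.90521602 -1.67463104  6.61157181] 0.025182244194197907 0.5355818612878835
```

Emit:
{"api": "servo_tool", "payload": {"plan": [0,0,0,0,0,0,3.4,0,0,0,0,0,0,3.4,0,0,0,0,0,-0.8,3.4,0,0,0,0,0,-0.8,3.4,0,0,0,0,0,-0.8,0,0,0,0,0,0,-0.8,0,0,0,0,0,0,-0.8,0,0,0,0,0,0,-0.8,0,0,0,0,0,0,-0.8,0]}}

```text
t: 37.17
ee_pos: [0.6006, -0.1174, 0.1533]
tool_rot: [0.0, 0.356, 0.934, -0.0]
ft_force: [-2.2, -2.7, 5.3]
gripper_width: 0.0127
grasp_force: 59.7
```

```bash
python3 -c "
from h import *
o=manip.get_obs();print(o['ee_pos'],o['wrist_torque'],o['ft_force'],o['gripper_width'],o['qpos'][5])"
```

```text
[ 0.60059968 -0.11736316  0.15325447] [-0.29218084  0.47228403  0.00735609] [-2.1586196  -2.73358204  5.33004331] 0.012665341809839753 0.5355650846796698
```

Emit:
{"api": "servo_tool", "payload": {"plan": [0,0,8,0,0,0,0,0,0,16,0,0,0,0,0,0,24,0,0,0,0,0,0,32,0,0,0,0,0,0,38,0,0,0,0,0,0,40,0,0,0,0]}}

```text
t: 37.92
ee_pos: [0.6005, -0.1174, 0.1533]
tool_rot: [0.0, 0.655, 0.756, -0.0]
ft_force: [-2.2, -1.5, 4.8]
gripper_width: 0.0126
grasp_force: 59.7
```

```bash
cat > tq.py <<'E'
from h import *
o=manip.get_obs();print(o['ee_pos'].round(4),o['wrist_torque'].round(3),o['ft_force'].round(1),o['gripper_width'].round(4),'j6-j1',np.degrees(o['qpos'][5]-o['qpos'][0]).round(2))
E
python3 tq.py
```

```text
Traceback (most recent call last):
  File "tq.py", line 2, in <module>
    o=manip.get_obs();print(o['ee_pos'].round(4),o['wrist_torque'].round(3),o['ft_force'].round(1),o['gripper_width'].round(4),'j6-j1',np.degrees(o['qpos'][5]-o['qpos'][0]).round(2))
                                                                                                   ^^^^^^^^^^^^^^^^^^^^^^^^
AttributeError: 'float' object has no attribute 'round'
```

```bash
sed -i "s/o\['gripper_width'\].round(4)/round(o['gripper_width'],4)/" tq.py; python3 tq.py
```

```text
[ 0.6005 -0.1174  0.1533] [-0.354  0.547  0.111] [-2.2 -1.5  4.8] 0.0126 j6-j1 81.79
```

Emit:
{"api": "servo_tool", "payload": {"plan": [0,0,3,0,0,0,0,0,0,6,0,0,0,0]}}

```text
t: 38.17
ee_pos: [0.6005, -0.1174, 0.1533]
tool_rot: [0.0, 0.693, 0.721, -0.0]
ft_force: [-2.8, -1.1, 5.7]
gripper_width: 0.0127
grasp_force: 59.7
```

```bash
python3 tq.py
```

```text
[ 0.6005 -0.1174  0.1533] [-0.33   0.535  0.159] [-2.8 -1.1  5.7] 0.0127 j6-j1 87.8
```

Emit:
{"api": "servo_tool", "payload": {"plan": [0,0,3,0,0,0,0,0,0,6,0,0,0,0]}}

```text
t: 38.42
ee_pos: [0.6005, -0.1174, 0.1533]
tool_rot: [0.0, 0.73, 0.683, -0.0]
ft_force: [-2.0, -1.2, 4.6]
gripper_width: 0.0128
grasp_force: 59.7
```

```bash
python3 tq.py
```

```text
[ 0.6005 -0.1174  0.1533] [-0.353  0.545  0.22 ] [-2.  -1.2  4.6] 0.0128 j6-j1 93.8
```

Emit:
{"api": "servo_tool", "payload": {"plan": [0,0,3,0,0,0,0,0,0,6,0,0,0,0]}}

```text
t: 38.67
ee_pos: [0.6005, -0.1174, 0.1533]
tool_rot: [0.0, 0.765, 0.644, -0.0]
ft_force: [-2.6, -1.4, 5.6]
gripper_width: 0.0125
grasp_force: 59.8
```

```bash
python3 tq.py
```

```text
[ 0.6005 -0.1174  0.1533] [-0.368  0.536  0.328] [-2.6 -1.4  5.6] 0.0125 j6-j1 99.77
```

Emit:
{"api": "servo_tool", "payload": {"plan": [0,0,2,0,0,0,0,0,0,3,0,0,0,0]}}

```text
t: 38.92
ee_pos: [0.6005, -0.1174, 0.1533]
tool_rot: [0.0, 0.781, 0.624, -0.0]
ft_force: [-2.4, -3.0, 5.2]
gripper_width: 0.013
grasp_force: 59.7
```

```bash
python3 tq.py
```

```text
[ 0.6005 -0.1174  0.1533] [-0.407  0.559  0.015] [-2.4 -3.   5.2] 0.013 j6-j1 102.77
```

Emit:
{"api": "servo_tool", "payload": {"plan": [0,0,2,0,0,0,0,0,0,3,0,0,0,0]}}

```text
t: 39.17
ee_pos: [0.6005, -0.1175, 0.1533]
tool_rot: [0.0, 0.798, 0.603, -0.0]
ft_force: [-3.8, -2.1, 5.5]
gripper_width: 0.0125
grasp_force: 59.7
```

```bash
python3 tq.py
```

```text
[ 0.6005 -0.1175  0.1533] [-0.303  0.624 -0.063] [-3.8 -2.1  5.5] 0.0125 j6-j1 105.8
```

Emit:
{"api": "servo_tool", "payload": {"plan": [0,0,3,0,0,0,0,0,0,6,0,0,0,0,0,0,6,0,0,0,0]}}

```text
t: 39.55
ee_pos: [0.6005, -0.1175, 0.1533]
tool_rot: [0.0, 0.828, 0.561, -0.0]
ft_force: [-1.7, -1.4, 5.2]
gripper_width: 0.0131
grasp_force: 59.7
```

```bash
python3 tq.py
```

```text
[ 0.6005 -0.1175  0.1533] [-0.273  0.532 -0.104] [-1.7 -1.4  5.2] 0.0131 j6-j1 111.77
```

Emit:
{"api": "servo_tool", "payload": {"plan": [0,0,0,0,0,0,3,0,0,0,0,0,0,3,0,0,0,0,0,0,3,0,0,0,0,0,-4,3,0,0,0,0,0,-8,3,0,0,0,-4,0,-11,3,0,0,0,-6,0,-12,3,0,0,0,-6,0,-12,3,0,0,0,-6,0,-12,3]}}

```text
t: 40.67
ee_pos: [0.578, -0.1723, 0.2711]
tool_rot: [-0.001, 0.828, 0.561, -0.001]
ft_force: [0.7, 0.4, 0.4]
gripper_width: 0.0297
grasp_force: 0.0
```

```bash
python3 - <<'E'
from h import *
c=cam('wrist'); im=snap('wrist','w13.png'); u,v=proj(c,[[.601,-.1165,.08]])[0].astype(int); print(u,v)
a=max(u-60,0);b=max(v-45,0); w=cv2.resize(im[b:b+95,a:a+120,::-1],(600,475),interpolation=cv2.INTER_CUBIC)
t=snap('top','t13.png')[90:340,130:530,::-1]; t=cv2.resize(t,(600,375))[:125+0]if 0 else None
cv2.imwrite('pics/k13.png',w)
for d in recognise('top','cup0')+recognise('top','rod_grip'): print(d)
E
```

```text
321 117
{'bbox': [354.2, 229.3, 367.7, 264.7], 'conf': 0.77}
{'bbox': [373.7, 185.5, 394.3, 202.2], 'conf': 0.2}
```

View pics/k13.png

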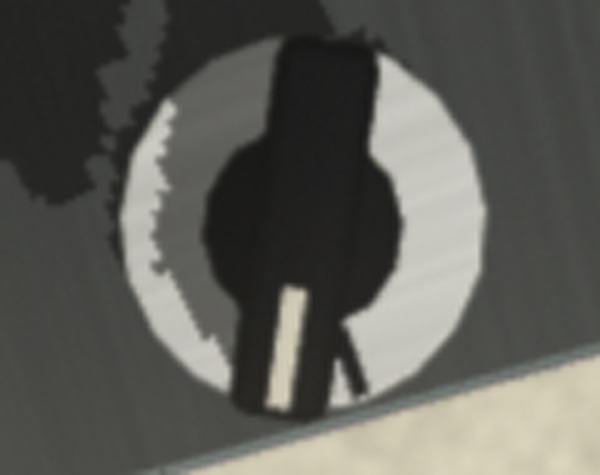

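```bash
python3 -c "
from h import *
goal([.36,.0,.30],-20)"
```

```text
turn [-0.1 -0.  -1.7] shift [  7.92 -26.66  -8.18] tcp [ 0.5784 -0.1719  0.2716] j [-0.29  0.46  0.24  1.35  0.    1.66]
```

Emit:
{"api": "servo_tool", "payload": {"plan": [0,0,0,0,0,-6,3,0,0,0,2,-6,-8,3,0,0,0,4,-12,-8,3,0,0,0,6,-18,-8,3,0,0,0,8,-24,-8,3,0,0,0,8,-26.6,-8,3,0,0,0,8,-26.6,-8,3,0,0,0,8,-26.6,-8,3]}}

```text
t: 41.88
ee_pos: [0.3615, 0.0001, 0.353]
tool_rot: [0.0, 0.827, 0.562, 0.0]
ft_force: [-0.2, 0.2, 0.2]
gripper_width: 0.0299
grasp_force: 0.0
```

```bash
python3 - <<'E'
from h import *
for n in('top','scene'):
    snap(n,n+'14.png'); c=cam(n)
    for k in('cup0','jar0','rod_grip'):
        for d in recognise(n,k):
            b=np.array(d['bbox']); z={'cup0':.03,'jar0':.093,'rod_grip':.036}[k]
            print(n,k,b.round(),round(d['conf'],2),plane(c,[[(b[0]+b[2])/2,(b[1]+b[3])/2]],z)[0].round(3))
E
```

```text
top cup0 [462. 250. 481. 268.] 0.77 [ 0.454 -0.33 ]
top cup0 [374. 182. 397. 208.] 0.54 [ 0.606 -0.127]
top jar0 [196. 179. 222. 199.] 0.86 [0.606 0.291]
top jar0 [298. 175. 317. 199.] 0.78 [0.613 0.061]
top jar0 [230. 181. 250. 202.] 0.7 [0.601 0.217]
top jar0 [319. 175. 335. 196.] 0.59 [0.617 0.015]
top jar0 [268. 306. 286. 320.] 0.56 [0.326 0.125]
top jar0 [237. 297. 256. 316.] 0.55 [0.339 0.193]
top jar0 [278. 175. 294. 193.] 0.53 [0.619 0.11 ]
top jar0 [344. 176. 363. 198.] 0.52 [ 0.613 -0.046]
top rod_grip [356. 229. 367. 265.] 0.67 [ 0.479 -0.069]
scene jar0 [330. 211. 351. 241.] 0.85 [0.621 0.113]
scene jar0 [274. 192. 289. 213.] 0.85 [ 0.607 -0.044]
scene jar0 [377. 240. 397. 266.] 0.69 [0.653 0.235]
scene jar0 [292. 198. 308. 223.] 0.62 [0.612 0.007]
scene jar0 [399. 154. 414. 176.] 0.59 [0.387 0.213]
scene jar0 [312. 207. 329. 227.] 0.53 [0.613 0.059]
scene rod_grip [287. 167. 306. 183.] 0.58 [ 0.474 -0.06 ]
```

```bash
python3 -c "
from station import manip
print(manip.sign_off())"
```

```text
the job is handed in; nothing more can be done
None
```

The job is handed in: the rod is at its middle click, the one used cup stands in the wash tray, all four jars are down in the rack, and the clamp knob was turned last and stopped at its first click.

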